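# Lock the vial carousel for transport

## Task

The vial carousel has to be locked before it is carried to the cold store. Turn it by its finger pegs until the slot in the blue locking disc lines up with the red lock bar, then push the bar through the slot until it is fully home in the keeper on the other side, and leave it there. Only push with the fingertips: do not take the pegs or the bar's knob between the fingers, and do not disturb the loose things standing around.

Things in the scene. Friction and masses are not known exactly. Their poses are not given: they have to be found in the camera images.
- carousel_stand: Fixed aluminium stand. Origin on the worktop under the carousel's upright turning axis, z up; the robot lies roughly towards its -x. On its +y side is the bar's rail (stand y = 41 to 147 mm, 30 mm wide, top 106.5 mm above the worktop). A ring of six clipped-in vials (outer radius 62 mm, tops at 83 mm) turns about the axis together with the locking disc above it.
- disc_top (a point): Centre of the blue locking disc's top face, on the turning axis, 106 mm above the worktop. The disc is 72 mm in diameter; a straight slot 16 mm wide runs right across its diameter and flares to 22 mm at the rim. x and y turn with the disc; the slot runs along y.
- keeper (a point): Top middle of the mouth of the keeper, the roofed pocket on the stand's -y side that receives the bar's nose: 30 mm wide, from stand y = -41 to -85 mm, its top 110 mm above the worktop.
- carousel (a joint): Angle of carousel and locking disc, rad, positive anticlockwise from above, -0.6 to 3.74. The slot lines up with the bar (along the stand's y) at 0 and again at 3.14; its flared ends and the bar's round nose take up an error of about 0.15 rad. It stays where it is left; turning it takes about 4 N at a peg.
- peg_a (a point): Centre of the top of one of the two upright black finger pegs on the locking disc: 12 mm in diameter (17 mm at the lowest 3 mm), standing 29 mm above the disc's top face (top 135 mm above the worktop), 25 mm from the axis, at right angles to the slot. At joint value 0 this peg lies on the stand's -x side, at 3.14 on its +x side.
- peg_b (a point): The other, identical peg, 25 mm from the axis on the opposite side.
- lock_bar (a joint): How far the lock bar has been pushed, m: 0 fully out, 0.109 fully home in the keeper (hard stop). It slides towards the stand's -y with about 2 N of friction and stays where it is left. Below 0.012 the nose is still outside the disc; with the slot out of line the bar stops at the disc's rim.
- bar_knob (a point): Top centre of the black knob at the outer end of the red lock bar: 14 mm in diameter, 110.5 to 136 mm above the worktop, above the rail, 10 mm from the bar's outer end; at stand x = 0 and stand y = 175 mm with the bar fully out, 66 mm with it home. The bar is 12 mm wide, 137 mm long, 94 to 104 mm above the worktop.
- red_vial: Loose sample vial with a red cap, 30 mm in diameter, 50 mm high, beside the stand; origin at the centre of its underside. A bystander.
- hex_keys: Loose red folding hex-key set, 22x86x23 mm; origin at the centre of its underside. A bystander.
- weight_50g: Loose small steel calibration weight with a knob, 21 mm in diameter, 22 mm high, close to the rail's foot; origin at the centre of its underside. A bystander.
- tape_clear: Loose roll of clear tape, lying flat, 68 mm in diameter, 18 mm high; origin at the centre of its underside. A bystander.
- marker_blue: Loose blue-capped marker lying on the worktop, 15x124x14 mm; origin at the centre of its underside. A bystander.
- syringe_a: Loose 10 mL syringe lying on the worktop, 19x89x19 mm; origin at the centre of its underside. A bystander.
- petri: Loose lidded petri dish, 65 mm in diameter, 15 mm high; origin at the centre of its underside. A bystander.

How it is judged:
By the outcome, as a careful person would: the job done as asked, in the order asked, and still so for the second after the job is handed in, with the robot touching nothing.
It also fails if it takes over 67 s, if anything falls off the work surface, if the arm or the gripper's body presses on something with over 40 N, if the wrist force passes 120 N, or if a joint passes its speed limit or range.

## Robot

A 6-joint arm with a two-finger parallel gripper is mounted at the origin on a cart in front of the work surface, level with it; the furniture and walls round the work are solid. World frame = base frame: x ahead of the robot, y to its left, z up, the work surface at z = 0. Lengths are in m, angles in rad, forces in N, time in s.
With the tool pointing down it reaches from about 0.325 to 0.75 m from the base axis. Payload 7.6 kg.
Tool frame: the origin (TCP) lies on the centre line of the jaws, within the pads' length; the fingertips stand 25 mm ahead of it and the grasp point (between the pads) lies 6 mm ahead of it (ctrl.tip_reach is the distance from the TCP to the fingertips, in m); z points along the fingers, y is the direction in which the jaws open and shut (so a half turn about z gives the same grasp; the last joint's range is limited). The gripper opens to 85 mm and grips with 20 to 120 N. Pads are 22 mm wide; open, the fingers measure 114 mm over their backs; the gripper's body (76 mm by 85 mm) begins 54 mm behind the grasp point. The pads swing forward as they close: fully open they stand 13 mm farther back than shut.
Start: joints at [-1.359, 0.052, 1.401, -0, 1.689, -0.07], TCP at [0.146, -0.504, 0.232] pointing down, gripper open.
Joint ranges: [-2.9, 2.9], [-0.91, 2.17], [0.12, 2.37], [-1.06, 4.2], [0.26, 2.73], [-2.93, 2.93]. Speed limits (rad/s): [2.57, 2.57, 3.01, 3.14, 3.14, 3.14].

## Interface

Orientations are given as a 3x3 rotation matrix whose columns are the frame's x, y, z axes.
In Python, from cell import ctrl, viewer, job gives the robot as it stands.
- The arm moves only by the shell command python3 -m jog 'ROWS' [FORCE]. ROWS is JSON, one flat list of numbers, 7 for each row, row after row: the shift along the world's x, y, z in m, then the turn, a rotation vector about the world's x, y, z in rad, then the finger opening in m, from 0 to 0.0854. A call has exactly 10 rows; each row shifts and turns the commanded pose from where the row before left it; what a row does not reach is not made up. A row lasts 1/8 s, in which the tool goes at most 62.5 mm and 10.7 degrees, less where a joint would pass 70% of its speed; a pose out of reach is approached as far as the arm can. A call is refused whole if a number of a shift passes 0.0625 or a number of a turn 0.188, either way. A call with a gripper value outside its range is refused whole. The fingers move at their own pace and stop on an object; FORCE is the grip in N (left out, the last holds). Time passes only in rows, so rows that do not move let the fingers close, or fill a call up. It gives the time, the measured TCP pose, the force and the opening at its end, in the units of the state.
- ctrl.get_state(): the state, without advancing time (a new reading comes with each control period).
- viewer.read_camera(name): name is "scene" or "top" or "wrist"; returns a dict with "color" (400x640x3 uint8, blue, green, red), "K" (3x3 intrinsics, pixels), "rvec" (rotation vector, rad) and "tvec" (3), from world to camera coordinates, as OpenCV has them. Camera axes: x right, y down, z forward; pixel columns grow to the right and rows downward; lengths in m; the calibration is good to about 2 mm. A picture is of the moment at which its call begins. There is no depth.
- job.finish_job(): hands the job in, once; it reports no verdict.
The state is a dict: "time_s": time; "joint_positions": joint angles; "qd": joint speeds; "joint_efforts": joint torques, N m; "eef_pos": TCP position; "ee_rot": TCP orientation; "force": force on the tool from outside, world axes, zero at the start; "moment": the same for the moment, N m; "finger_gap": finger opening in m.
Only numpy, scipy, OpenCV 4.12 (cv2) and the standard library are available. Lean on these libraries where they do the work, as an engineer would, in place of code of your own. Each camera call takes 0.05 s, during which the arm holds its last target.

## Working session

There is one attempt and no reset: what is moved stays moved. The work goes in short steps, Python scripts to look and compute and a shell command to move; the robot and the scene stay as the last step left them, time stands still between calls to the robot, and variables do not carry over. Pictures are saved under pics/ and viewed, and the job is handed in when it is done.

```bash
ls; mkdir -p pics
cat > h.py <<'E'
import numpy as np, cv2
from cell import ctrl, viewer, job
def grab(n,fn):
    d=viewer.read_camera(n); cv2.imwrite('pics/'+fn,d['color'])
    np.savez('pics/'+fn[:-4]+'.npz',**{k:np.array(v) for k,v in d.items()})
    return d
def load(fn): return dict(np.load('pics/'+fn+'.npz'))
def ray(d,u,v,z):
    R,_=cv2.Rodrigues(np.array(d['rvec'],float)); t=np.array(d['tvec'],float).ravel()
    c=-R.T@t; r=R.T@np.linalg.inv(d['K'])@np.array([u,v,1.])
    return c+r*(z-c[2])/r[2]
def proj(d,P):
    return cv2.projectPoints(np.array(P,float).reshape(-1,3),np.array(d['rvec'],float),np.array(d['tvec'],float),np.array(d['K'],float),None)[0].reshape(-1,2)
E
python3 - <<'E'
from h import *
for n in ['scene','top','wrist']:
    d=grab(n,n+'0.png'); R,_=cv2.Rodrigues(np.array(d['rvec'],float)); print(n,-R.T@np.array(d['tvec']).ravel(),R[2])
s=ctrl.get_state(); print(s['time_s'],s['eef_pos'],s['ee_rot'],s['finger_gap'],s['force'],ctrl.tip_reach)
E
```

```text
pics
scene [-0.31436117  0.66262404  0.90880534] [ 0.62849118 -0.47377225 -0.61687818]
top [0.27995871 0.05819176 1.23226347] [ 0.18971113 -0.00704887 -0.98181465]
wrist [ 0.21636484 -0.4846623   0.37352118] [-0.27952471 -0.07934647 -0.95685426]
0.15 [ 0.14597303 -0.50408039  0.23177691] [[ 9.60553424e-01  2.78095400e-01 -2.62219174e-04]
 [ 2.78095519e-01 -9.60552790e-01  1.10432325e-03]
 [ 5.52318569e-05 -1.13368345e-03 -9.99999356e-01]] 0.08532991674428332 [-0.32320545 -0.6475884  -0.03511696] 0.025
```

View pics/scene0.png

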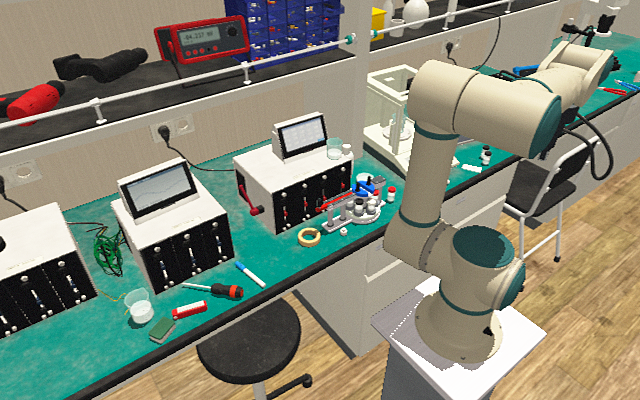

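View pics/top0.png

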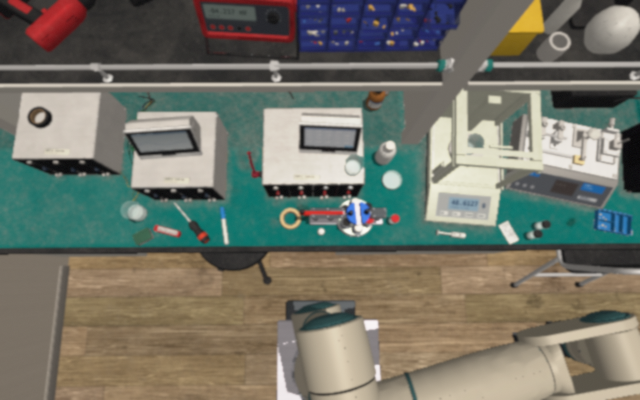

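The scene view shows the carousel around (365,205) with the red bar to its upper left. In the top view the disc is at about (357,215), the rail runs left to (305,213), the tape is at (290,218), the weight at (321,231) and the red vial at (394,218). I'll zoom in.

Run:
```python
from h import *
a=load('top0')['color'][185:255,270:410]; cv2.imwrite('pics/topz.png',cv2.resize(a,None,fx=5.7,fy=5.7,interpolation=cv2.INTER_CUBIC))
a=load('scene0')['color'][160:250,290:410]; cv2.imwrite('pics/scenez.png',cv2.resize(a,None,fx=6.5,fy=6.5,interpolation=cv2.INTER_CUBIC))
d=load('top0')
for n,u,v,z in [('disc',357,215,.106),('knob',307,213,.136),('tape',290,218,.01),('redv',394,218,.05),('weight',321,231,.02)]: print(n,ray(d,u,v,z))
```

```text
disc [ 0.4675044  -0.09036048  0.106     ]
knob [0.46962792 0.0623163  0.136     ]
tape [0.47505013 0.1191414  0.01      ]
redv [ 0.46621739 -0.21612784  0.05      ]
weight [0.42979878 0.017465   0.02      ]
```

View pics/topz.png

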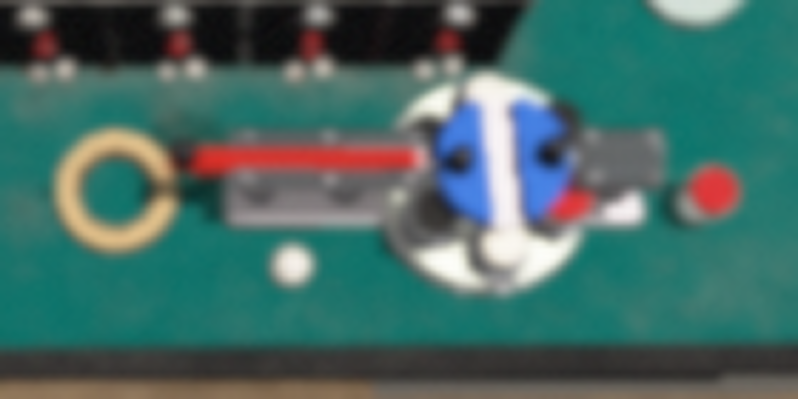

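View pics/scenez.png

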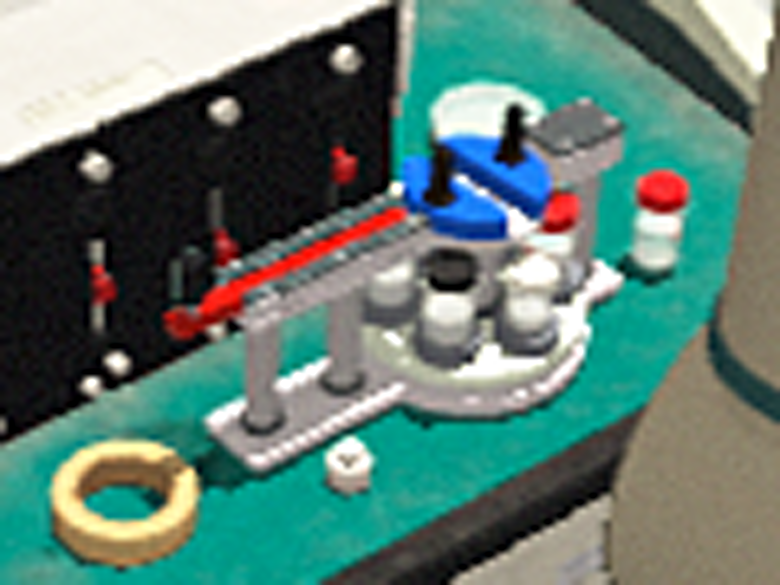

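View pics/wrist0.png

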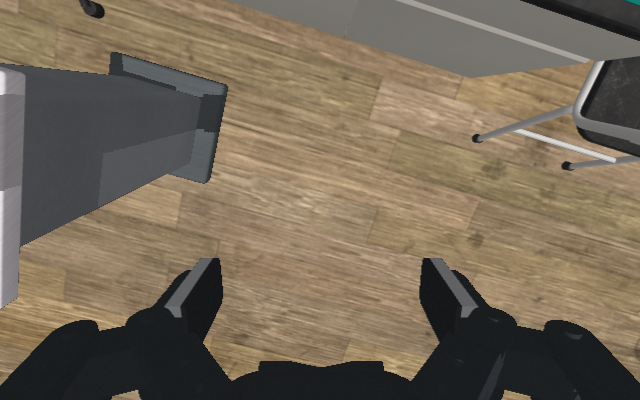

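The wrist view only shows the floor for now. In the zoomed top view the slot lies across the bar: the pegs are on the ±y side, so the joint is at about 1.57. The white instrument behind is close, so I'll measure it along with the stand.

Run:
```python
from h import *
S=load('scene0');T=load('top0')
def tri(pt,ps):
    out=[]
    A=[];b=[]
    for d,p in ((T,pt),(S,ps)):
        R,_=cv2.Rodrigues(d['rvec'].astype(float)); t=d['tvec'].ravel(); P=d['K']@np.c_[R,t]
        for i,c in enumerate(p): A.append(c*P[2]-P[i])
    A=np.array(A);X,_,_,_=np.linalg.lstsq(A[:,:3],-A[:,3],rcond=None)
    return X, [np.round(proj(d,X)[0]-p,1) for d,p in((T,pt),(S,ps))]
tz=lambda u,v:((u+.5)/5.7-.5+270,(v+.5)/5.7-.5+185); sz=lambda u,v:((u+.5)/6.5-.5+290,(v+.5)/6.5-.5+160)
print('pegA',tri(tz(551,151),sz(515,110)))
print('pegB',tri(tz(458,158),sz(440,152)))
print('knob',tri(tz(183,155),sz(188,257)))
for n,m in (('pegA',tz(551,151)),('pegB',tz(458,158)),('knob',tz(183,155))): print(n,ray(T,*m,.1355))
# blue mask in top
for d,nm,box in ((T,'T',(270,185,410,255)),(S,'S',(330,170,390,205))):
    hsv=cv2.cvtColor(d['color'],cv2.COLOR_BGR2HSV)
    m=cv2.inRange(hsv,(105,130,80),(125,255,255)); k=np.zeros_like(m); x0,y0,x1,y1=box;k[y0:y1,x0:x1]=m[y0:y1,x0:x1]
    p=np.argwhere(k)[:,::-1].astype(np.float32)
    c=cv2.minEnclosingCircle(p); print(nm,len(p),c,ray(d,*c[0],.104)); 
# instrument: bottom front and top front edge at columns
for u,v,z in((300,197,0),(300,186,.15),(364,197,0)): print('inst',u,ray(T,u,v,z))
print('inst corner top/scene', tri((364,185),(353,152)))
a=T['color'][80:230,250:400]; cv2.imwrite('pics/insz.png',cv2.resize(a,None,fx=4,fy=4,interpolation=cv2.INTER_CUBIC))
a=S['color'][90:240,220:400]; cv2.imwrite('pics/inss.png',cv2.resize(a,None,fx=4,fy=4,interpolation=cv2.INTER_CUBIC))
```

```text
pegA (array([ 0.47490158, -0.11314822,  0.13757501]), [array([-0.3, -0.3]), array([0.4, 0. ])])
pegB (array([ 0.47241021, -0.06425143,  0.13511648]), [array([-0.5, -0.5]), array([0.5, 0.1])])
knob (array([0.47559283, 0.08067249, 0.13751979]), [array([-0.9, -0.8]), array([0.9, 0.1])])
pegA [ 0.4742443 -0.1144707  0.1355   ]
pegB [ 0.4708799  -0.06566558  0.1355    ]
knob [0.47351499 0.07810457 0.1355    ]
T 238 ((357.68951416015625, 212.55645751953125), 12.21865177154541) [ 0.47541457 -0.09298001  0.104     ]
S 217 ((362.81817626953125, 188.0), 11.226539611816406) [ 0.4741566  -0.08880069  0.104     ]
inst 300 [0.54808455 0.0860955  0.        ]
inst 300 [0.54897531 0.08260944 0.15      ]
inst 364 [ 0.54656785 -0.12993882  0.        ]
inst corner top/scene (array([ 0.53938976, -0.09926813,  0.20055575]), [array([-0.5, -0.4]), array([0.4, 0.1])])
```

View pics/insz.png

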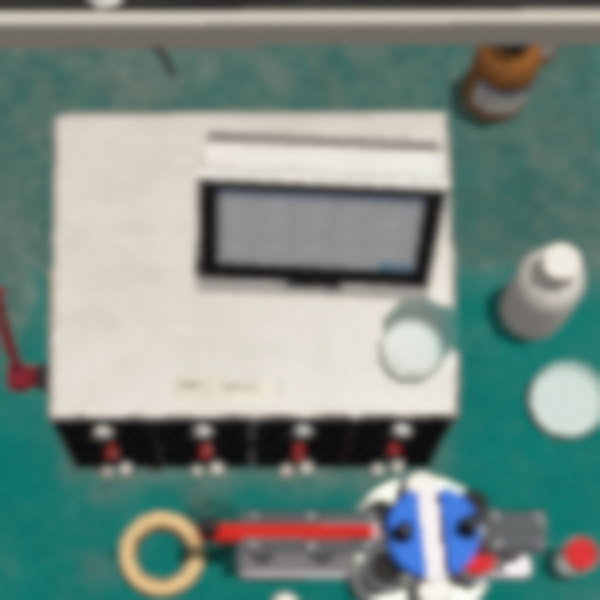

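View pics/inss.png

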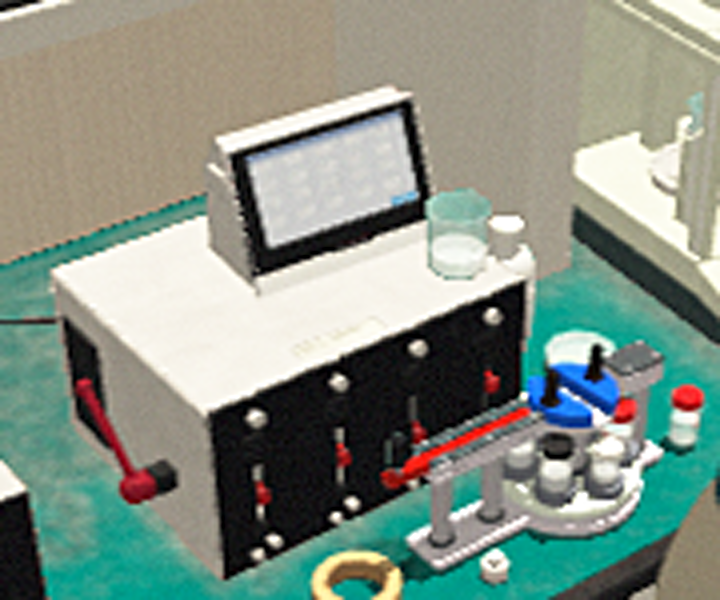

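Peg tops come out at z = 0.135–0.1375 (expected 0.135), about 50 mm apart (expected 50), with the axis near (0.473,−0.089). The instrument's front is at x≈0.547, top about 0.20, so I'll work from the −x side with the camera facing back and the fingers shut. Next is a view position.

```bash
python3 -m jog '[0.025,0.041,0.005,0,0,0.18,0, 0.025,0.041,0.005,0,0,0.18,0, 0.025,0.041,0.005,0,0,0.18,0, 0.025,0.041,0.005,0,0,0.18,0, 0.025,0.041,0.005,0,0,0.18,0, 0.025,0.041,0.005,0,0,0.18,0, 0.025,0.041,0.005,0,0,0.18,0, 0.025,0.041,0.005,0,0,0.18,0, 0.025,0.041,0.005,0,0,0.18,0, 0.025,0.041,0.005,0,0,0.18,0]' 60
python3 -c "
from h import *
s=ctrl.get_state();print(s['joint_positions'],s['ee_rot'],s['time_s'],ctrl.tip_reach)"
```

```text
time_s: 1.4
eef_pos: [0.3965, -0.0928, 0.2825]
ee_rot: [[-0.494, 0.869, 0.0], [0.869, 0.494, -0.0], [-0.0, 0.0, -1.0]]
force: [0.7, -0.7, -0.2]
finger_gap: -0.0001
[-3.20529114e-01 -2.92363017e-01  1.61790616e+00  8.86548592e-06
  1.81588939e+00 -8.37563032e-01] [[-4.94305794e-01  8.69288075e-01  1.54675741e-04]
 [ 8.69288082e-01  4.94305805e-01 -4.22866657e-05]
 [-1.13216411e-04  1.13555234e-04 -9.99999987e-01]] 1.4 0.025
```

```bash
python3 -m jog '[0,0,0,0,0,0.15,0, 0,0,0,0,0,0.15,0, 0,0,0,0,0,0.15,0, 0,0,0,0,0,0.15,0, 0,0,0,0,0,0.15,0, 0,0,0,0,0,0.15,0, 0,0,0,0,0,0.155,0, 0,0,0,0,0,0,0, 0,0,0,0,0,0,0, 0,0,0,0,0,0,0]'
python3 - <<'E'
from h import *
d=grab('wrist','wrist1.png');grab('scene','scene1.png')
s=ctrl.get_state();print(s['joint_positions'],s['eef_pos'],s['force'])
a=load('scene1')['color'][120:250,290:420]; cv2.imwrite('pics/scene1z.png',cv2.resize(a,None,fx=4.6,fy=4.6,interpolation=cv2.INTER_CUBIC))
p=s['eef_pos']; print('tip proj', proj(d,[p-[0,0,.025],p-[0,0,.038],p]), proj(load('scene1'),[p-[0,0,.025],p-[0,0,.038],p]))
E
```

```text
time_s: 2.65
eef_pos: [0.396, -0.0943, 0.2823]
ee_rot: [[-1.0, 0.006, -0.0], [0.006, 1.0, 0.0], [0.0, 0.0, -1.0]]
force: [-0.7, 0.1, 0.1]
finger_gap: -0.0
[-3.24639744e-01 -2.92586818e-01  1.61826547e+00  7.62109849e-05
  1.81597603e+00 -1.88964504e+00] [ 0.39600836 -0.09431983  0.2823986 ] [ 0.66847599 -0.28710396 -0.08893146]
tip proj [[322.20638481 242.37305861]
 [322.10369354 233.08160377]
 [322.44958859 264.37801458]] [[385.72961644 157.01578926]
 [385.30609465 160.88301671]
 [386.56010511 149.43249917]]
```

View pics/wrist1.png

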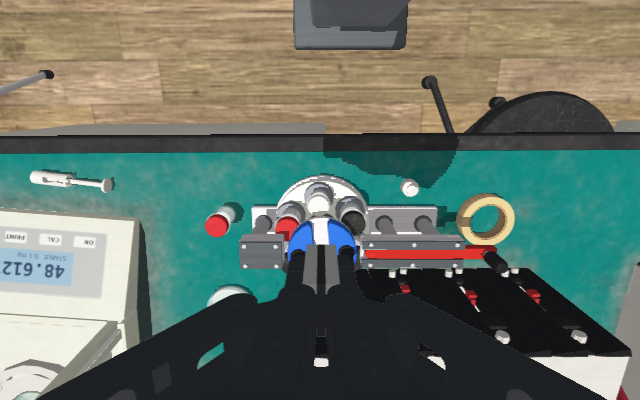

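View pics/scene1z.png

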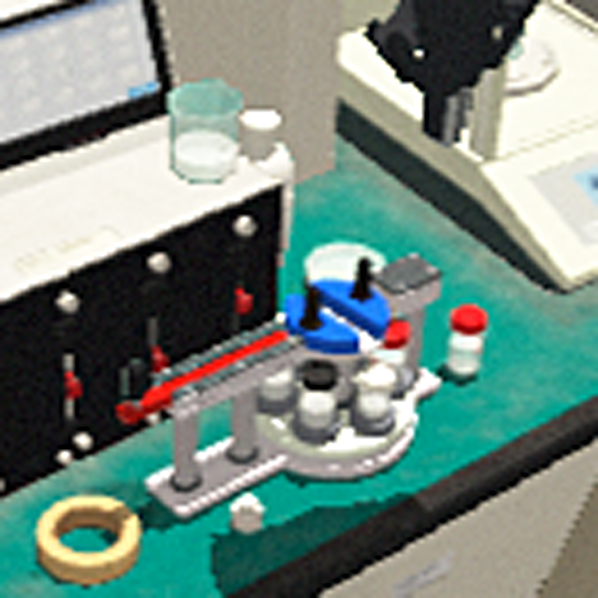

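The wrist view shows the disc (blue) partly hidden behind the shut fingers, the red bar at row ~253 and the knob at (490,262). I'll check the fingertip's true reach by zooming in.

Run:
```python
from h import *
d=load('wrist1');S=load('scene1')
s=ctrl.get_state();p=s['eef_pos']
a=S['color'][110:175,350:430].copy(); z=9
a=cv2.resize(a,None,fx=z,fy=z,interpolation=cv2.INTER_CUBIC)
for h,c in((.025,(0,255,0)),(.012,(0,0,255)),(.038,(255,0,255))):
    q=(proj(S,[p+[x,y,-h] for x,y in((-.011,-.0145),(-.011,.0145),(.011,.0145),(.011,-.0145))])-[350,110]+.5)*z
    cv2.polylines(a,[q.astype(int)],True,c,1)
cv2.imwrite('pics/tip_s.png',a)
z=4;a=cv2.resize(d['color'][180:320,240:400],None,fx=z,fy=z,interpolation=cv2.INTER_CUBIC)
for h,c in((.025,(0,255,0)),(.012,(0,0,255)),(.038,(255,0,255))):
    q=(proj(d,[p+[x,y,-h] for x,y in((-.011,-.0145),(-.011,.0145),(.011,.0145),(.011,-.0145))])-[240,180]+.5)*z
    cv2.polylines(a,[q.astype(int)],True,c,1)
cv2.imwrite('pics/tip_w.png',a)
```

```text
(no output)
```

View pics/tip_s.png

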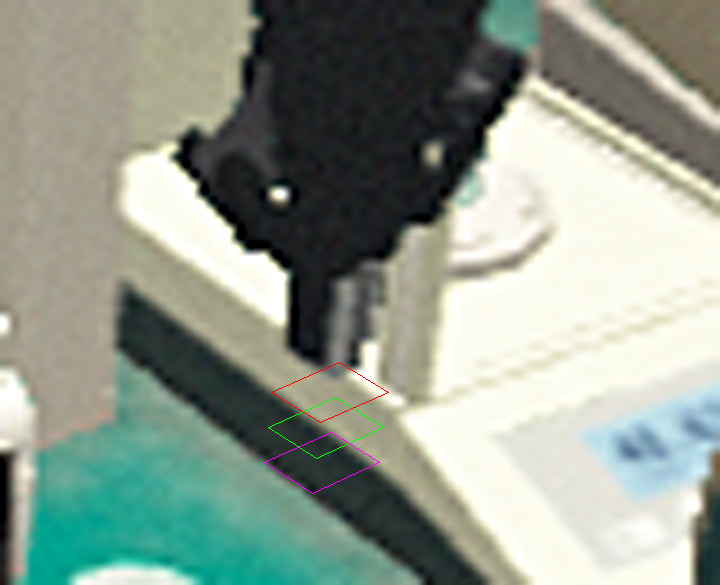

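View pics/tip_w.png

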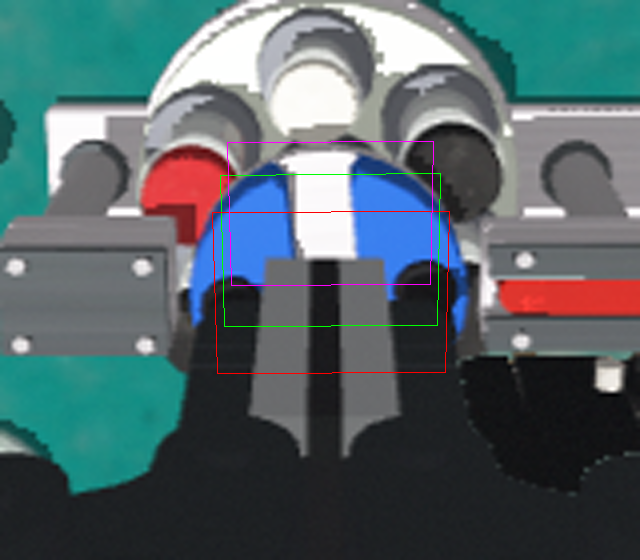

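```bash
cat >> h.py <<'E'
def tri(*obs):
    A=[]
    for d,p in obs:
        R,_=cv2.Rodrigues(np.array(d['rvec'],float)); t=np.array(d['tvec'],float).ravel(); P=d['K']@np.c_[R,t]
        for i,c in enumerate(p): A.append(c*P[2]-P[i])
    A=np.array(A); X=np.linalg.lstsq(A[:,:3],-A[:,3],rcond=None)[0]
    return X,[np.round(proj(d,X)[0]-p,1) for d,p in obs]
E
python3 - <<'E'
from h import *
d=load('wrist1');S=load('scene1')
print(tri((d,(321,244.3)),(S,(388.4,150.8))), ctrl.get_state()['eef_pos'])
# wrist0 tips, open: outer tip corners; 
d0=load('wrist0'); p=np.array([0.14597303,-0.50408039,0.23177691]); R=np.array([[.96055,.2781,0],[.2781,-.96055,0],[0,0,-1]])
for h in(.025,.012,0,-.005): print(h,proj(d0,[p+R@[x,y,h] for x,y in((.011,-.043),(.011,.043),(.011,-.057))]).round())
# scale checks on known points in wrist1: sides
for n,P in (('pegA top',[.4742,-.1138,.135]),('pegB',[.4716,-.065,.135]),('knob',[.4745,.079,.136])): print(n,proj(d,P))
E
```

```text
(array([ 0.38750119, -0.09433269,  0.28162265]), [array([1.3, 2.6]), array([0.3, 0.2])]) [ 0.39600836 -0.09431983  0.2823986 ]
0.025 [[238. 220.]
 [401. 220.]
 [211. 220.]]
0.012 [[231. 229.]
 [407. 230.]
 [203. 229.]]
0 [[225. 239.]
 [414. 240.]
 [194. 239.]]
-0.005 [[221. 244.]
 [417. 244.]
 [190. 244.]]
pegA top [[301.43426616 265.53410423]]
pegB [[352.88471882 262.81214838]]
knob [[505.08107594 265.34089209]]
```

Both cameras put the visible tips at about TCP height when shut, not 25 mm ahead of it. I'll resolve this carefully before touching anything. First I'll move to x≈0.49 to get a clear wrist view of the disc and bar.

```bash
python3 -m jog '[0.02,0.004,0,0,0,0,0, 0.02,0.004,0,0,0,0,0, 0.02,0.004,0,0,0,0,0, 0.02,0.004,0,0,0,0,0, 0.014,0.004,0,0,0,0,0, 0,0,0,0,0,0,0, 0,0,0,0,0,0,0, 0,0,0,0,0,0,0, 0,0,0,0,0,0,0, 0,0,0,0,0,0,0]'
python3 - <<'E'
from h import *
d=grab('wrist','wrist2.png');grab('top','top2.png');grab('scene','scene2.png')
a=d['color'][60:260,200:560]; cv2.imwrite('pics/w2z.png',cv2.resize(a,None,fx=2.2,fy=2.2,interpolation=cv2.INTER_CUBIC))
E
```

```text
time_s: 4.0
eef_pos: [0.4899, -0.0744, 0.2826]
ee_rot: [[-1.0, 0.005, 0.0], [0.005, 1.0, 0.0], [-0.0, 0.0, -1.0]]
force: [0.1, -0.0, -1.3]
finger_gap: -0.0
```

View pics/wrist2.png

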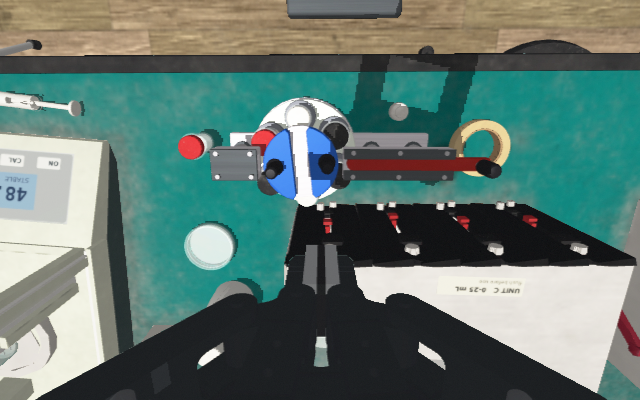

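View pics/w2z.png

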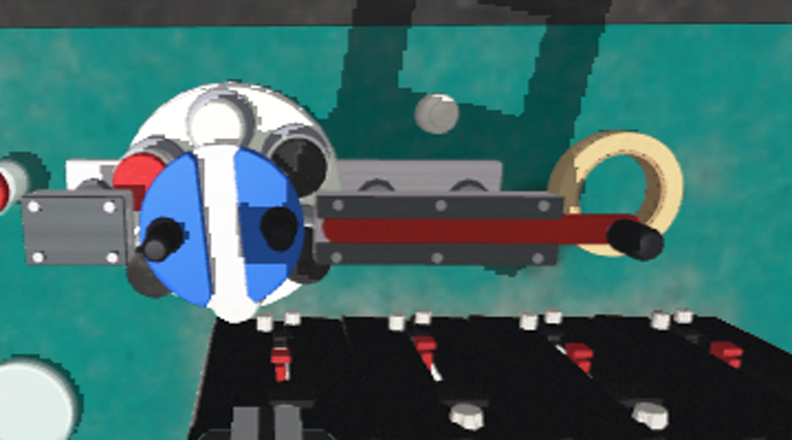

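The clear wrist view shows, in full-image pixels, the disc centre at about (301,163), peg a's top at (270,173), peg b's top at (326,164), the knob's top at (494,170), the keeper at (210–257,150–180) and the rail at (343–456,149–180).

Run:
```python
from h import *
d=load('wrist2')
z=lambda u,v:((u+.5)/2.2-.5+200,(v+.5)/2.2-.5+60)
for n,uv,h in (('pegA',z(153,249),.135),('pegB',z(279,232),.135),('knob',z(648,243),.136),('k1',z(22,197),.110),('k2',z(125,195),.110),('k3',z(128,264),.11),('k4',z(24,265),.11),('r1',z(316,196),.1065),('r2',z(563,194),.1065),('r3',z(560,265),.1065),('r4',z(317,265),.1065),('bar end-nose',z(322,229),.104),('frontbot',z(560,318),0.0),('fronttop',z(300,440),.2),('weight',z(437,112),.02)):
    print(n,ray(d,*uv,h)[:2].round(4))
hsv=cv2.cvtColor(d['color'],cv2.COLOR_BGR2HSV); m=cv2.inRange(hsv,(105,120,60),(125,255,255)); m[:110]=0;m[:,:240]=0;m[215:]=0;m[:,360:]=0
p=np.argwhere(m)[:,::-1].astype(np.float32); c=cv2.minEnclosingCircle(p); print(c,ray(d,*c[0],.106), np.linalg.norm(ray(d,c[0][0]+c[1],c[0][1],.106)-ray(d,*c[0],.106)))
# slot white edges direction
for uv in (z(197,150),z(235,150),z(212,305),z(246,303)): print(ray(d,*uv,.106)[:2].round(4))
```

```text
pegA [ 0.4784 -0.1201]
pegB [ 0.4717 -0.07  ]
knob [0.4765 0.0757]
k1 [ 0.4612 -0.1783]
k2 [ 0.4605 -0.1347]
k3 [ 0.4904 -0.1351]
k4 [ 0.4907 -0.1803]
r1 [ 0.4617 -0.0538]
r2 [0.4612 0.0517]
r3 [0.4924 0.0538]
r4 [ 0.492  -0.0529]
bar end-nose [ 0.4765 -0.0508]
frontbot [0.5507 0.1006]
fronttop [ 0.5294 -0.0641]
weight [0.4303 0.015 ]
((300.5, 162.5), 37.9803581237793) [ 0.47464943 -0.0943732   0.106     ] 0.036185660038376845
[ 0.4423 -0.1041]
[ 0.4423 -0.0881]
[ 0.5103 -0.0995]
[ 0.5094 -0.0843]
```

The checks agree: the keeper and rail ends give the axis as (0.4757,−0.0943) to about 1 mm, the disc radius measures 36.2 mm, and the pegs are 50 mm apart. The joint is at about 1.65 and the bar at about 0.005. I'll turn anticlockwise to 3.14, first going down on the −x side beside peg a, over the vials only.

```bash
python3 -m jog '[-0.016,-0.011,0,0,0,0,0, -0.016,-0.011,0,0,0,0,0, -0.016,-0.011,0,0,0,0,0, -0.017,-0.01,0,0,0,0,0, 0,0,-0.03,0,0,0,0, 0,0,-0.03,0,0,0,0, 0,0,-0.03,0,0,0,0, 0,0,-0.03,0,0,0,0, 0,0,-0.02,0,0,0,0, 0,0,0,0,0,0,0]'
python3 - <<'E'
from h import *
d=grab('wrist','wrist3.png');S=grab('scene','scene3.png')
s=ctrl.get_state();p=s['eef_pos'];print(p,s['force'])
x0,y0=335,165;z=8
a=cv2.resize(S['color'][y0:y0+60,x0:x0+90],None,fx=z,fy=z,interpolation=cv2.INTER_CUBIC)
for h,c in((.025,(0,255,0)),(.0,(0,0,255))):
    q=(proj(S,[p+[x,y,-h] for x,y in((-.011,-.0145),(-.011,.0145),(.011,.0145),(.011,-.0145))])-[x0,y0]+.5)*z
    cv2.polylines(a,[q.astype(int)],True,c,1)
cv2.imwrite('pics/s3z.png',a)
E
```

```text
time_s: 5.4
eef_pos: [0.4242, -0.117, 0.1411]
ee_rot: [[-1.0, 0.005, -0.003], [0.005, 1.0, 0.001], [0.003, 0.001, -1.0]]
force: [-0.6, -0.3, -0.1]
finger_gap: -0.0001
[ 0.4253327  -0.11741391  0.1432793 ] [0.10393455 0.47560868 0.32870739]
```

View pics/s3z.png

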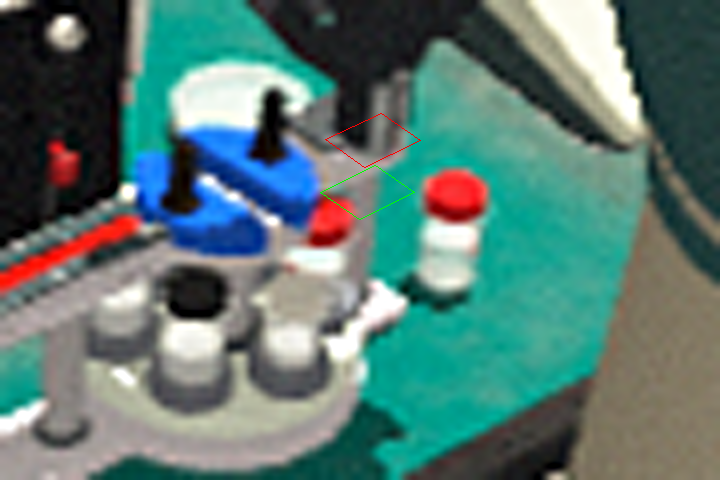

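View pics/wrist3.png

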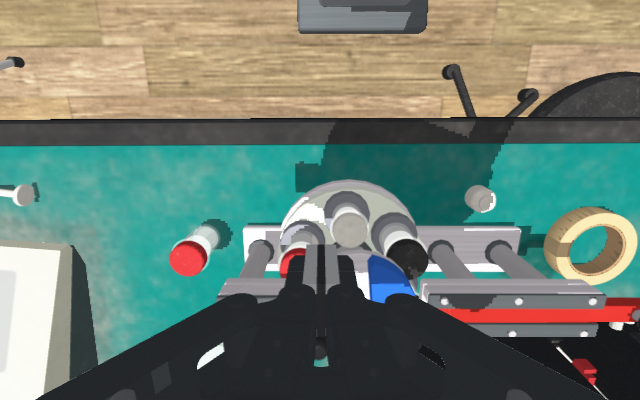

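The visible tips (zoom about (375,150)) again end near TCP height. To find out which is right, I'll push +x here with the TCP at z≈0.143: a 25 mm reach would touch peg a, and a reach near 0 would pass 8 mm over it.

```bash
python3 -m jog '[0.008,0,0,0,0,0,0, 0.008,0,0,0,0,0,0, 0.008,0,0,0,0,0,0, 0.006,0,0,0,0,0,0, 0.005,0,0,0,0,0,0, 0.005,0,0,0,0,0,0, 0.005,0,0,0,0,0,0, 0,0,0,0,0,0,0, 0,0,0,0,0,0,0, 0,0,0,0,0,0,0]'
python3 - <<'E'
from h import *
S=grab('scene','scene4.png')
s=ctrl.get_state();p=s['eef_pos'];print(p,s['force'])
x0,y0=335,155;z=8
a=cv2.resize(S['color'][y0:y0+60,x0:x0+90],None,fx=z,fy=z,interpolation=cv2.INTER_CUBIC)
cv2.imwrite('pics/s4z.png',a)
E
```

```text
time_s: 6.75
eef_pos: [0.4699, -0.1173, 0.1424]
ee_rot: [[-1.0, 0.005, -0.0], [0.005, 1.0, 0.0], [0.0, 0.0, -1.0]]
force: [0.4, -0.2, -0.4]
finger_gap: 0.0002
[ 0.46992416 -0.11730742  0.14246468] [-0.44961242  0.074168   -0.98890869]
```

View pics/s4z.png

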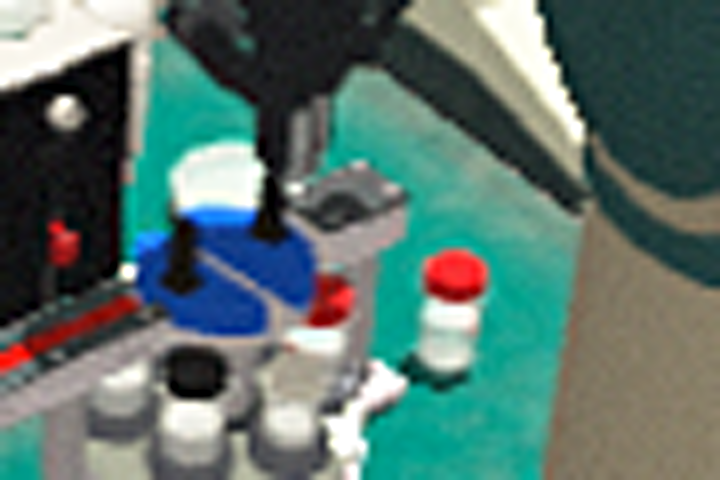

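There was no contact or force and the peg didn't move, so the real reach is about 0 and the visible tips can be trusted. I'll back off, go down to z≈0.117 and push peg a towards +x.

```bash
python3 -m jog '[-0.012,0,0,0,0,0,0, -0.012,0.001,0,0,0,0,0, -0.012,0.001,0,0,0,0,0, 0,0.001,-0.012,0,0,0,0, 0,0.001,-0.013,0,0,0,0, 0,0,0,0,0,0,0, 0.006,0,0,0,0,0,0, 0.006,0,0,0,0,0,0, 0.006,0,0,0,0,0,0, 0,0,0,0,0,0,0]'
python3 - <<'E'
from h import *
S=grab('scene','scene5.png')
s=ctrl.get_state();p=s['eef_pos'];print(p,s['force'])
x0,y0=335,155;z=8
cv2.imwrite('pics/s5z.png',cv2.resize(S['color'][y0:y0+60,x0:x0+90],None,fx=z,fy=z,interpolation=cv2.INTER_CUBIC))
E
```

```text
time_s: 8.05
eef_pos: [0.4525, -0.1133, 0.1175]
ee_rot: [[-1.0, 0.005, 0.0], [0.005, 1.0, 0.0], [-0.0, 0.0, -1.0]]
force: [0.2, -0.4, -0.8]
finger_gap: 0.0001
[ 0.45221731 -0.11328253  0.11741004] [0.42041786 1.39354315 0.12241782]
```

View pics/s5z.png

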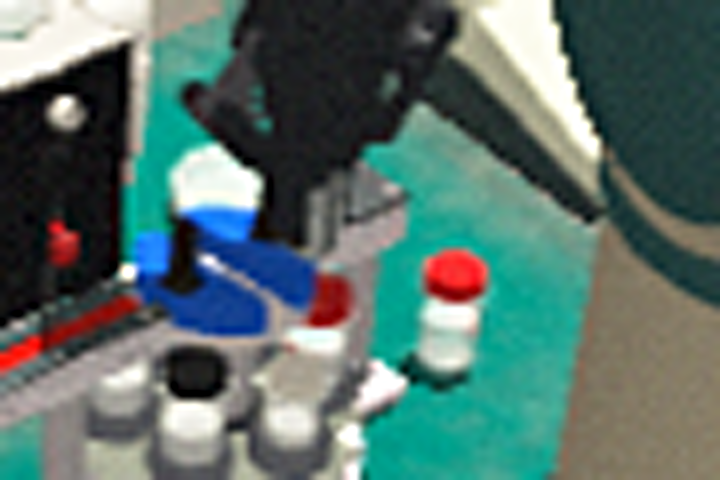

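The tips now stand just over the disc, in front of peg a, with no contact yet. I'll push to x≈0.48.

```bash
python3 -m jog '[0.004,0,0,0,0,0,0, 0.003,0,0,0,0,0,0, 0.003,0,0,0,0,0,0, 0.003,0,0,0,0,0,0, 0.003,0,0,0,0,0,0, 0.003,0,0,0,0,0,0, 0.003,0,0,0,0,0,0, 0.003,0,0,0,0,0,0, 0.002,0,0,0,0,0,0, 0,0,0,0,0,0,0]'
python3 - <<'E'
from h import *
S=grab('scene','scene6.png')
s=ctrl.get_state();p=s['eef_pos'];print(p,s['force'])
x0,y0=335,155;z=8
cv2.imwrite('pics/s6z.png',cv2.resize(S['color'][y0:y0+60,x0:x0+90],None,fx=z,fy=z,interpolation=cv2.INTER_CUBIC))
E
```

```text
time_s: 9.35
eef_pos: [0.4778, -0.112, 0.1168]
ee_rot: [[-1.0, 0.004, -0.004], [0.004, 1.0, 0.003], [0.004, 0.003, -1.0]]
force: [-7.6, 5.0, 3.4]
finger_gap: 0.0001
[ 0.47782766 -0.11203097  0.11675892] [-7.58195741  5.41295753  3.16410426]
```

View pics/s6z.png

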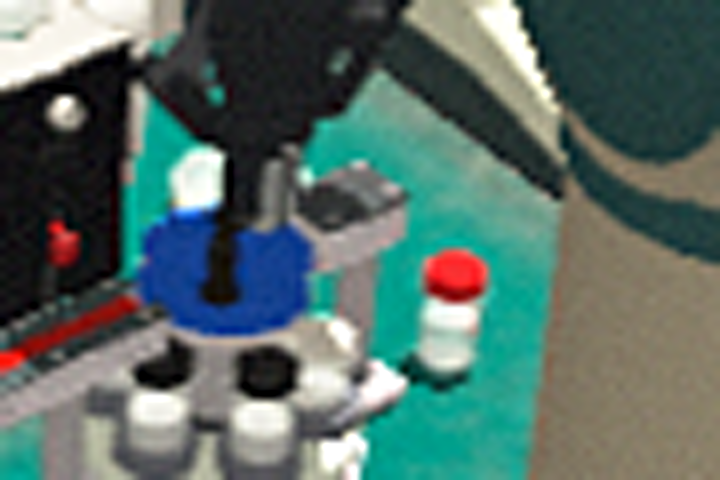

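The disc has turned by about 50°, with peg b now towards the robot at zoom (222,270). I'll lift over and come down on peg b's +y side.

```bash
python3 -m jog '[-0.006,-0.001,0,0,0,0,0, 0,0,0.016,0,0,0,0, 0,0,0.02,0,0,0,0, -0.006,0.021,0,0,0,0,0, -0.007,0.021,0,0,0,0,0, -0.007,0.022,0,0,0,0,0, 0,0,0,0,0,0,0, 0,0,-0.018,0,0,0,0, 0,0,-0.018,0,0,0,0, 0,0,0,0,0,0,0]'
python3 - <<'E'
from h import *
S=grab('scene','scene7.png');d=grab('wrist','wrist7.png')
s=ctrl.get_state();p=s['eef_pos'];print(p,s['force'])
x0,y0=335,155;z=8
cv2.imwrite('pics/s7z.png',cv2.resize(S['color'][y0:y0+60,x0:x0+90],None,fx=z,fy=z,interpolation=cv2.INTER_CUBIC))
E
```

```text
time_s: 10.65
eef_pos: [0.4527, -0.0509, 0.1169]
ee_rot: [[-1.0, 0.005, -0.002], [0.005, 1.0, 0.0], [0.002, 0.0, -1.0]]
force: [-0.7, -0.5, 0.8]
finger_gap: -0.0005
[ 0.45359224 -0.05086032  0.11844476] [ 0.09216074  0.49239835 -0.04103946]
```

View pics/s7z.png

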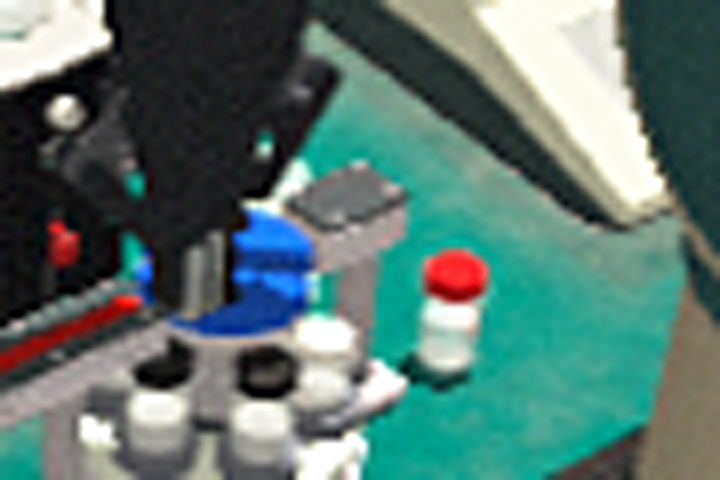

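View pics/wrist7.png

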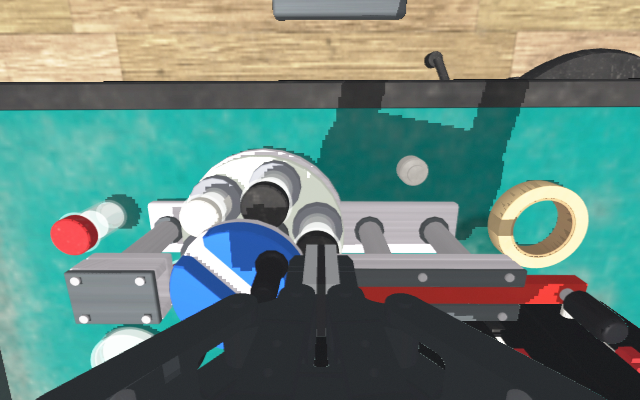

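Peg b is at about (272,262), just left of the shut fingers, and the slot is visibly diagonal. I'll push −y.

```bash
python3 -m jog '[0,-0.003,0,0,0,0,0, 0,-0.003,0,0,0,0,0, 0,-0.003,0,0,0,0,0, 0,-0.003,0,0,0,0,0, 0,-0.003,0,0,0,0,0, 0,-0.003,0,0,0,0,0, 0,-0.003,0,0,0,0,0, 0,-0.001,0,0,0,0,0, 0,0,0,0,0,0,0, 0,0,0,0,0,0,0]'
python3 - <<'E'
from h import *
d=grab('wrist','wrist8.png')
s=ctrl.get_state();p=s['eef_pos'];print(p,s['force'])
E
```

```text
time_s: 12.0
eef_pos: [0.4521, -0.0714, 0.1171]
ee_rot: [[-1.0, 0.004, -0.003], [0.004, 1.0, 0.003], [0.003, 0.003, -1.0]]
force: [-4.9, 6.4, 1.9]
finger_gap: -0.0001
[ 0.45205476 -0.07136811  0.11706941] [-4.34963344  5.75650923  1.04739269]
```

View pics/wrist8.png

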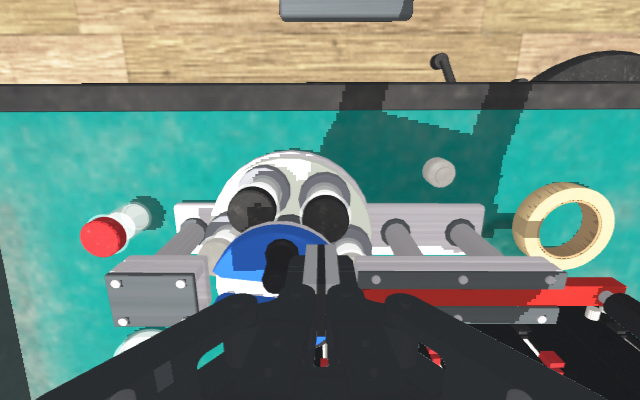

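The slot is now almost level with the bar (white strip at row ~283–293). I'll measure its angle.

```bash
cat >> h.py <<'E'
def blue(d,box):
    hsv=cv2.cvtColor(d['color'],cv2.COLOR_BGR2HSV); m=cv2.inRange(hsv,(103,120,60),(127,255,255)); k=np.zeros_like(m);x0,y0,x1,y1=box;k[y0:y1,x0:x1]=m[y0:y1,x0:x1]; return k
E
python3 - <<'E'
from h import *
d=load('wrist8')
m=blue(d,(200,215,320,288))
us=range(214,266,4); pts=[]
for u in us:
    c=np.where(m[:,u])[0]
    if len(c): pts.append(ray(d,u,c.max()+.5,.106)[:2]); print(u,c.min(),c.max(),pts[-1].round(4))
cv2.imwrite('pics/w8z.png',cv2.resize(d['color'][215:310,190:390],None,fx=4,fy=4,interpolation=cv2.INTER_CUBIC))
E
```

```text
214 268 272 [ 0.4621 -0.1261]
218 261 275 [ 0.4638 -0.1242]
222 255 277 [ 0.465  -0.1223]
226 249 277 [ 0.465  -0.1202]
230 244 277 [ 0.465  -0.1182]
234 240 278 [ 0.4656 -0.1162]
238 237 278 [ 0.4656 -0.1142]
242 234 279 [ 0.4662 -0.1122]
246 232 279 [ 0.4662 -0.1102]
250 230 280 [ 0.4667 -0.1082]
254 229 280 [ 0.4668 -0.1062]
258 227 280 [ 0.4668 -0.1041]
262 226 280 [ 0.4668 -0.1021]
```

View pics/w8z.png

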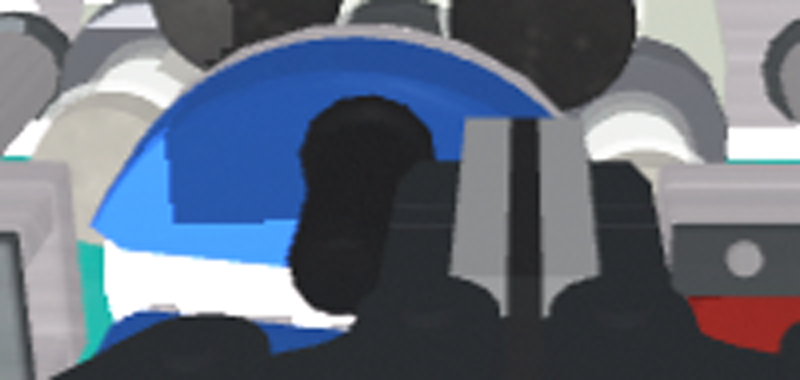

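The slot is about 0.1 rad short, so about 2.5 mm more.

```bash
python3 -m jog '[0,-0.001,0,0,0,0,0, 0,-0.001,0,0,0,0,0, 0,-0.0005,0,0,0,0,0, 0,0,0,0,0,0,0, 0,0,0,0,0,0,0, 0,0.002,0,0,0,0,0, 0,0.006,0,0,0,0,0, 0,0.01,0,0,0,0,0, 0,0.01,0,0,0,0,0, 0,0,0,0,0,0,0]'
python3 - <<'E'
from h import *
d=grab('wrist','wrist9.png')
s=ctrl.get_state();p=s['eef_pos'];print(p,s['force'])
cv2.imwrite('pics/w9z.png',cv2.resize(d['color'][205:335,150:350],None,fx=4,fy=4,interpolation=cv2.INTER_CUBIC))
E
```

```text
time_s: 13.3
eef_pos: [0.4531, -0.046, 0.1175]
ee_rot: [[-1.0, 0.003, 0.0], [0.003, 1.0, 0.0], [-0.0, 0.0, -1.0]]
force: [0.3, -0.2, -0.6]
finger_gap: 0.0001
[ 0.45306885 -0.04641727  0.11747893] [ 0.48515296 -0.19257695  0.31977575]
```

View pics/w9z.png

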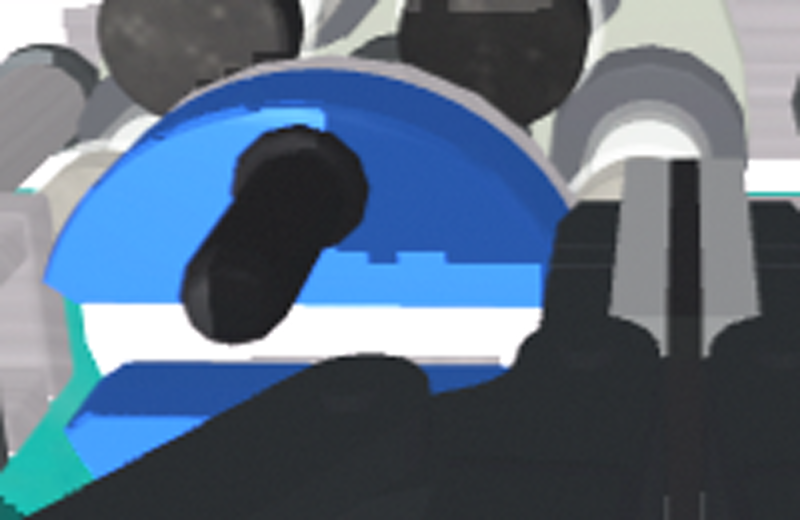

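The slot is lined up within about 0.01 rad. Next I'll lift over to the outer side of the knob, set slightly towards −x to stay clear of the instrument.

```bash
python3 -m jog '[0,0,0.02,0,0,0,0, 0,0,0.025,0,0,0,0, 0.003,0.026,0,0,0,0,0, 0.003,0.026,0,0,0,0,0, 0.003,0.026,0,0,0,0,0, 0.003,0.026,0,0,0,0,0, 0.003,0.026,0,0,0,0,0, 0.003,0.026,0,0,0,0,0, 0.001,0,0,0,0,0,0, 0,0,0,0,0,0,0]'
python3 - <<'E'
from h import *
d=grab('wrist','wrist10.png');S=grab('scene','scene10.png')
s=ctrl.get_state();p=s['eef_pos'];print(p,s['force'])
cv2.imwrite('pics/s10z.png',cv2.resize(S['color'][120:240,280:400],None,fx=5,fy=5,interpolation=cv2.INTER_CUBIC))
E
```

```text
time_s: 14.6
eef_pos: [0.472, 0.1086, 0.1623]
ee_rot: [[-1.0, 0.005, -0.0], [0.005, 1.0, -0.0], [0.0, -0.0, -1.0]]
force: [-0.9, -0.1, 0.4]
finger_gap: 0.0001
[0.47203607 0.10840239 0.1623876 ] [0.8610505  0.10374646 0.13603193]
```

View pics/s10z.png

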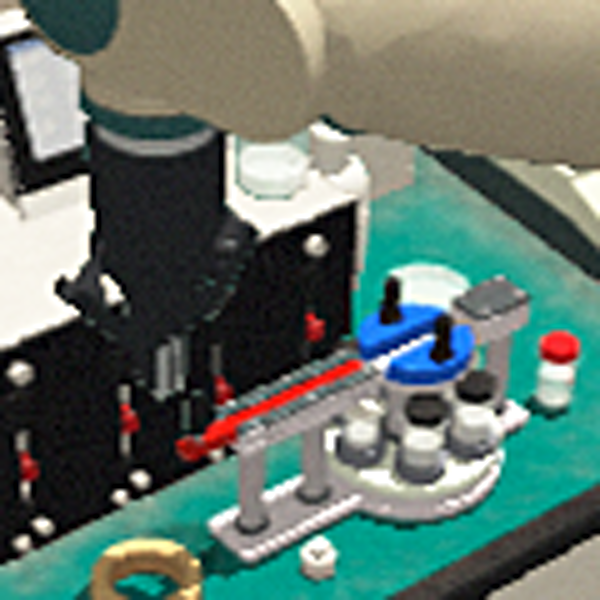

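View pics/wrist10.png

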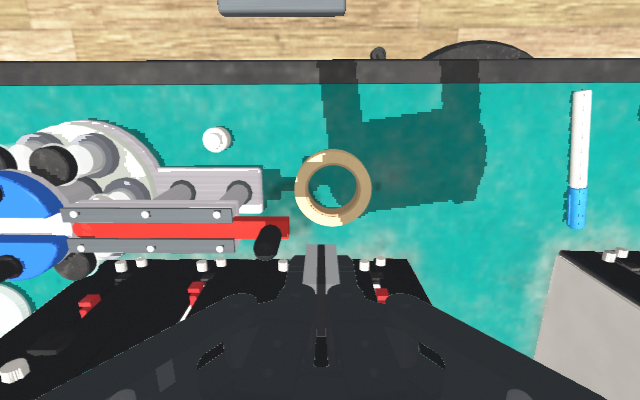

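The fingers stand about 12 mm outside the knob (knob at (267,240)) and the slot is in line with the bar. I'll lower and begin pushing gently.

```bash
python3 -m jog '[0,0,-0.015,0,0,0,0, 0,0,-0.015,0,0,0,0, 0,0,-0.013,0,0,0,0, 0,0,0,0,0,0,0, 0,-0.006,0,0,0,0,0, 0,-0.006,0,0,0,0,0, 0,-0.006,0,0,0,0,0, 0,-0.006,0,0,0,0,0, 0,-0.006,0,0,0,0,0, 0,0,0,0,0,0,0]'
python3 - <<'E'
from h import *
d=grab('wrist','wrist11.png')
s=ctrl.get_state();p=s['eef_pos'];print(p,s['force'])
E
```

```text
time_s: 15.95
eef_pos: [0.472, 0.0786, 0.1194]
ee_rot: [[-1.0, 0.006, 0.0], [0.006, 1.0, -0.0], [-0.0, -0.0, -1.0]]
force: [0.3, -0.5, -0.3]
finger_gap: 0.0
[0.47193383 0.07869698 0.11925686] [0.05391498 0.38141579 0.21654116]
```

View pics/wrist11.png

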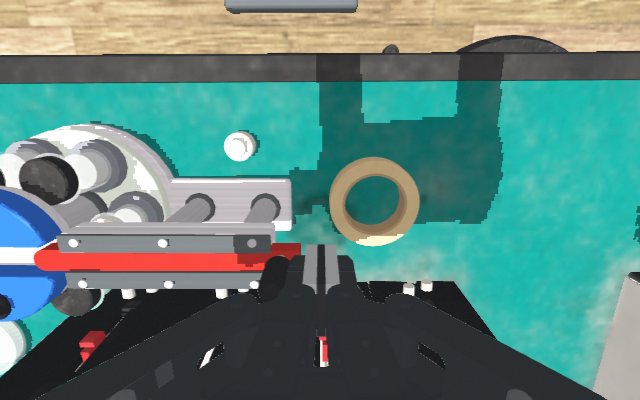

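The nose (40,258) has entered the slot at low force. I'll carry on.

```bash
python3 -m jog '[0,-0.008,0,0,0,0,0, 0,-0.008,0,0,0,0,0, 0,-0.008,0,0,0,0,0, 0,-0.008,0,0,0,0,0, 0,-0.008,0,0,0,0,0, 0,-0.008,0,0,0,0,0, 0,-0.008,0,0,0,0,0, 0,-0.008,0,0,0,0,0, 0,-0.006,0,0,0,0,0, 0,-0.004,0,0,0,0,0]'
python3 - <<'E'
from h import *
d=grab('wrist','wrist12.png')
s=ctrl.get_state();p=s['eef_pos'];print(p,s['force'])
E
```

```text
time_s: 17.25
eef_pos: [0.472, 0.0048, 0.1194]
ee_rot: [[-1.0, 0.005, -0.0], [0.005, 1.0, 0.0], [0.0, 0.0, -1.0]]
force: [-2.1, 1.9, -0.7]
finger_gap: -0.0004
[0.4720783  0.00447113 0.11943421] [-0.86808745  0.45054737 -0.76550654]
```

View pics/wrist12.png

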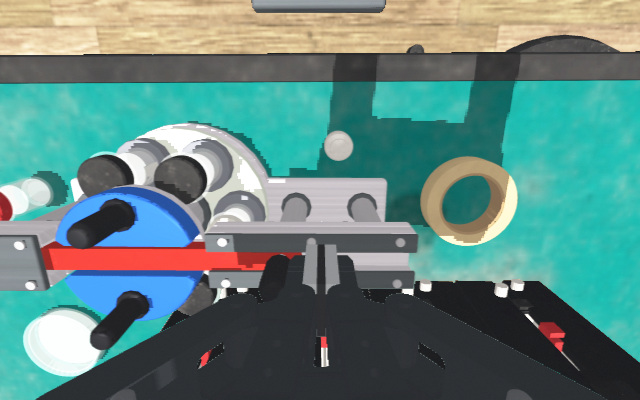

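The bar spans the disc and enters the keeper at (45,257). About 12 mm remain, so I'll go slowly onto the stop.

```bash
python3 -m jog '[0,-0.003,0,0,0,0,0, 0,-0.003,0,0,0,0,0, 0,-0.002,0,0,0,0,0, 0,-0.002,0,0,0,0,0, 0,-0.001,0,0,0,0,0, 0,-0.001,0,0,0,0,0, 0,-0.001,0,0,0,0,0, 0,-0.001,0,0,0,0,0, 0,0,0,0,0,0,0, 0,0,0,0,0,0,0]'
python3 - <<'E'
from h import *
s=ctrl.get_state();p=s['eef_pos'];print(p,s['force'])
E
```

```text
time_s: 18.55
eef_pos: [0.472, -0.0077, 0.1195]
ee_rot: [[-1.0, 0.004, 0.0], [0.004, 1.0, 0.002], [-0.0, 0.002, -1.0]]
force: [-2.7, 7.1, 0.3]
finger_gap: 0.0002
[ 0.4720076  -0.00765996  0.11949245] [-2.65287972  7.06574186  0.29877763]
```

A sustained 7 N at the predicted home position (−0.0076). I'll press 3 mm more to confirm it is the stop.

```bash
python3 -m jog '[0,-0.001,0,0,0,0,0, 0,-0.001,0,0,0,0,0, 0,-0.001,0,0,0,0,0, 0,0,0,0,0,0,0, 0,0,0,0,0,0,0, 0,0,0,0,0,0,0, 0,0,0,0,0,0,0, 0,0,0,0,0,0,0, 0,0,0,0,0,0,0, 0,0,0,0,0,0,0]'
python3 - <<'E'
from h import *
s=ctrl.get_state();p=s['eef_pos'];print(p,s['force'])
E
```

```text
time_s: 19.8
eef_pos: [0.4719, -0.0083, 0.1195]
ee_rot: [[-1.0, 0.002, -0.0], [0.002, 1.0, 0.007], [0.0, 0.007, -1.0]]
force: [-2.4, 18.7, 2.1]
finger_gap: 0.0002
[ 0.47192323 -0.0082609   0.11951468] [-2.43093855 18.69452945  2.1254648 ]
```

It is a hard stop: the force rose to 19 N with only 0.6 mm of travel. I'll back off, lift and look from the earlier view pose.

```bash
python3 -m jog '[0,0.006,0,0,0,0,0, 0,0.012,0,0,0,0,0, 0,0,0.02,0,0,0,0, 0,0,0.03,0,0,0,0, 0,0,0.03,0,0,0,0, 0,0,0.03,0,0,0,0, 0,0,0.03,0,0,0,0, 0.01,-0.04,0.02,0,0,0,0, 0.008,-0.04,0,0,0,0,0, 0,0,0,0,0,0,0]'
python3 - <<'E'
from h import *
d=grab('wrist','wrist13.png');grab('top','top13.png')
s=ctrl.get_state();p=s['eef_pos'];print(p,s['force'])
S=grab('scene','scene13.png')
E
```

```text
time_s: 21.05
eef_pos: [0.4903, -0.0759, 0.2793]
ee_rot: [[-1.0, 0.009, -0.0], [0.009, 1.0, -0.001], [0.0, -0.001, -1.0]]
force: [-0.1, 0.1, -0.2]
finger_gap: 0.0
[ 0.49001762 -0.07379983  0.27927987] [-0.6742543  -0.12958357 -0.15506628]
```

View pics/wrist13.png

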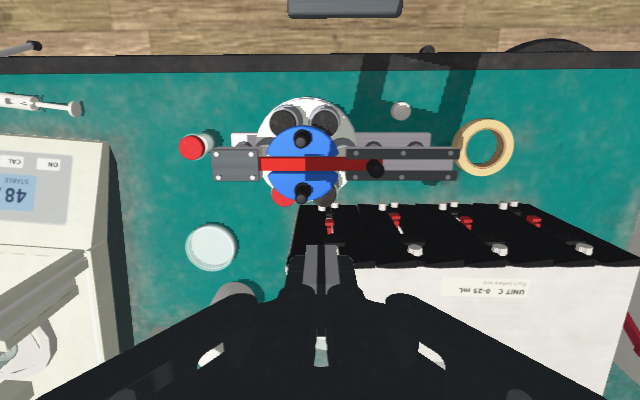

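View pics/scene13.png

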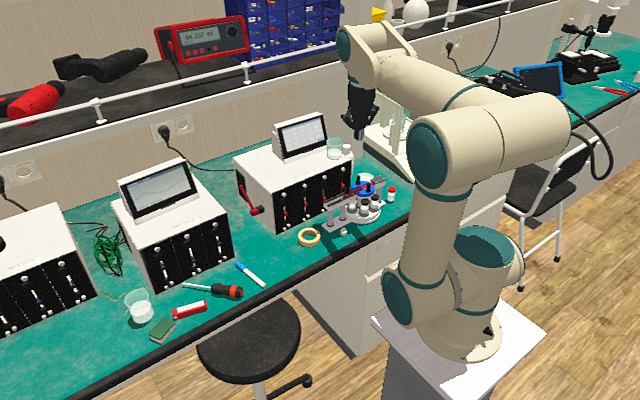

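Run:
```python
from h import *
a=load('wrist2');b=load('wrist13')
cv2.imwrite('pics/w13z.png',cv2.resize(b['color'][80:220,190:480],None,fx=2.7,fy=2.7,interpolation=cv2.INTER_CUBIC))
print('knob',ray(b,376,169,.136),'expected y',-.0943+.066)
for n,ua,ub,h in(('weight',(398,112),(400,111),.02),('redcap',(190.5,147),(191.5,147.5),.05),('petri',(210,246),(212,248),.015)): print(n,ray(a,*ua,h)[:2].round(3),ray(b,*ub,h)[:2].round(3))
```

```text
knob [ 0.47489264 -0.02921743  0.136     ] expected y -0.028299999999999992
weight [0.432 0.015] [0.431 0.015]
redcap [ 0.467 -0.219] [ 0.467 -0.218]
petri [ 0.602 -0.222] [ 0.604 -0.22 ]
```

View pics/w13z.png

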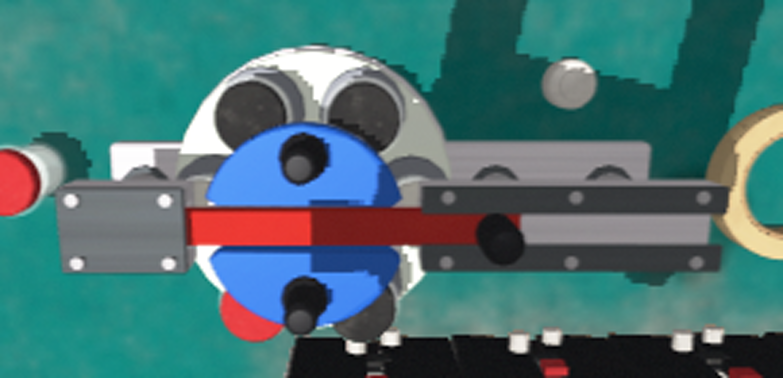

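The bar runs through the slot into the keeper. The knob is at y = −0.029 (home expected at −0.028), the bystanders have not moved, and the robot is clear. Handing in.

```bash
python3 -c "
from cell import job
print(job.finish_job())"
```

```text
the job is handed in; nothing more can be done
None
```

The carousel is locked: the bar is through the slot and fully home in the keeper. I handed the job in at about 21 s, with the arm raised clear and touching nothing.

- **Turning:** With the fingers shut, I pushed peg a towards +x and then peg b towards −y. This turned the carousel anticlockwise from about 1.65 rad to 3.14. The slot lined up with the bar to about 0.01 rad.
- **Locking:** I pushed the knob from outside until the bar hit its stop. The force rose to 19 N over the last 0.6 mm. The last picture puts the knob at y = −0.029; fully home should be −0.028.
- **Bystanders:** The weight, red vial and petri dish measure where they were, within about 2 mm. The tape and syringe look unmoved in the last picture. I did not measure the marker or the hex keys, but the arm never went near them.
- **Disagreements:** The stated 25 mm fingertip reach did not hold. The cameras showed the shut fingertips at about TCP height, and a test pass over peg a at TCP height 0.143 touched nothing. I worked to the observed reach. The bar also started about 5 mm in rather than fully out, which made no difference.

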